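Unload a slide frame from under the hold-down finger

TASK

Flip up the sprung hold-down finger of the loading stage so that it stays open, then slide the freed slide frame flat along its guide, without lifting it, until it rests against the stop bar, pressing so gently that the clamped bar does not shift. Then fold the finger back down onto the empty place, and leave the other things on the bench where they are.

Things in the scene. Friction and masses are not known exactly. Their poses are not given: they have to be found in the camera images.
- stage: loading stage, fixed: grey deck 94 (x) x 400 (y) mm, top z = 40; two guide rails along y (8 wide, 10 high, inner faces x = -37, +37). Origin: centre of its underside, on the bench; z up, y along the guide to the stop bar, x across, away from the robot. Yaw varies. On its +x side a ledge (x 47 to 85, y -202 to -62, top z = 53) and a hinge post (x 50 to 90, y -198 to -148, to z = 98)
- frame: slide frame between the rails: aluminium plate 70 (x) x 110 (y) x 12 mm with two glass slides, 0.15 to 0.31 kg. Origin: centre of its underside; axes as the stage's; starts near stage y = -90. An ear 36 wide reaches to x = 82 over the rail, top 19 above the underside; two ribs on it, 24 apart, 8 high, straddle the finger's 16 mm nose: it slides only with the finger up, with under 3 N
- frame_lead (a point): middle of the frame's +y end face, 55 mm from the frame's origin, 6 mm above its underside
- finger (a joint): angle of the hold-down finger (rad): 0 = down on the frame, grows as it swings up and back towards the stage's -y; stops at 1.5 (open) and -0.08 (folded down, no frame below). Its over-centre spring presses it down below about 0.8 (0.3 N m at 0, fading to none at 0.8); beyond, it throws it open and holds it as strongly
- finger_hinge (a point): the finger's hinge axis, parallel to the stage's x, at stage x = 70, y = -170, z = 85 mm. The finger is a steel bar 14 mm wide, 8 mm thick, reaching from here 122 mm along +y over the frame's ear, then bent up as a thumb tab; a nose 80 mm from the hinge presses on the ear. Open, it stands upright, its tip about 225 mm above the bench
- finger_bend (a point): underside of the finger's bar where the thumb tab begins, 121 mm from the hinge, 4 mm below the bar's middle; moves with the finger. The tab is 40 mm wide (x), 29 mm long, 4 mm thick, rising outwards (+y) at 55 degrees from the bar. Under bend and tab is free air down to the bench, 80 mm, beside the deck and past the ledge
- stop_face (a point): middle of the stop bar's face that meets the frame's end, 6 mm above the deck; axes as the stage's. The bar is aluminium, 70 (x) x 14 (y) x 14 mm, with a black round knob on top, across between the rails. It is clamped by friction (face at stage y = 100 to 150 mm) and slips if pushed with more than about 12 N
- spare_frame: bystander: another slide frame of the same make lying on the bench behind the stage; origin at the centre of its underside
- slide_box: bystander: closed grey slide box 85 x 100 x 34 mm behind the stage; origin at the centre of its underside
- tip_box: bystander: white pipette tip box 80 x 115 x 45 mm behind the stage; origin at the centre of its underside
- oil_bottle: bystander: small amber bottle, 28 mm across, 70 mm high, on the robot's side of the stage; origin at the centre of its underside
- dish: bystander: lidded clear dish, 90 mm across, 16 mm high, on the robot's side of the stage; origin at the centre of its underside
- objective: bystander: steel microscope objective, 30 mm across, 46 mm high, standing on the bench past the stop end of the stage; origin at the centre of its underside
There are look-alikes about, which are no part of the job. Leave any black or red look-alike of the frame alone.

How it is judged (in metres and radians):
On the way, in this order (a step that is already met when the one before it is completed fails the run):
1. the finger is flipped up and open (value of joint finger above 1.3 rad), for 0.2 s.
2. the frame rests against the stop bar, with the finger still open (y of frame_lead in the frame of stop_face above -0.002 m and z of frame in the frame of stage below 0.043 m and linear speed of frame below 0.01 m/s and value of joint finger above 1.2 rad), for 0.2 s.
At the end, for the whole second after the job is handed in: the frame lies at rest and flat on the deck (within 3 mm), its end within 2 mm of the stop bar's face; the stop bar is within 3 mm of where it was; the finger is folded fully down on the empty place (below -0.04 rad) and still (y of frame_lead in the frame of stop_face above -0.002 m and z of frame in the frame of stage below 0.043 m and linear speed of frame below 0.01 m/s and value of joint finger below -0.04 rad and velocity of joint finger below 0.1 rad/s and distance of stop_face from where it was at the start of the episode below 0.003 m); the robot touches nothing.
It fails at once if the stop bar is shifted by more than 3 mm (distance of stop_face from where it was at the start of the episode above 0.003 m).
It fails at once if the slide frame is lifted more than 8 mm off the deck or tilted by more than 0.15 rad (z of frame in the frame of stage above 0.048 m or angle between frame's own z axis and vertical above 0.15 rad).
It fails at once if a bystander is moved by more than 20 mm or tipped over (distance of any of spare_frame, slide_box, tip_box, oil_bottle, dish, objective from where it was at the start of the episode above 0.02 m or angle between any of spare_frame, slide_box, tip_box, oil_bottle, dish, objective's own z axis and vertical above 0.5 rad).
It also fails if it takes over 64 s, if anything falls off the work surface, if the arm or the gripper's body presses on something with over 40 N, if the wrist force passes 120 N, or if a joint passes its speed limit or range.

ROBOT

A 7-joint arm with a two-finger parallel gripper is mounted at the origin on the work surface. World frame = base frame: x ahead of the robot, y to its left, z up, the work surface at z = 0. Lengths are in mm, angles in rad, forces in N, time in s.
With the tool pointing down it reaches from about 400 to 900 mm from the base axis. Payload 5.6 kg.
Tool frame: the origin (TCP) lies midway between the tips of the shut fingers; the grasp point (between the pads) lies 19 mm behind it; x points along the fingers, y is the direction in which the jaws open and shut, and the axes are right-handed (so a half turn about x gives the same grasp; the last joint's range is limited). The gripper opens to 92 mm and grips with 3 to 60 N. Pads are 20 mm wide; open, the fingers measure 128 mm over their backs; the gripper's body (75 mm by 189 mm) begins 69 mm behind the grasp point.
Start: joints at [-1.16, 0.468, -0.012, 1.603, 0.006, 1.071, -0.056], TCP at [284.99, 584.2, 214.592] pointing down, gripper open.
Joint ranges: [-2.53, 2.53], [-0.31, 2.02], [-1.57, 1.55], [0.28, 2.44], [-1.29, 4.43], [0.15, 1.84], [-2.92, 2.92]. Speed limits (rad/s): [2.57, 2.57, 3.14, 3.14, 3.14, 3.14, 3.14].

INTERFACE

Orientations are given as a rotation vector (axis times angle).
In Python, from cell import robot, grip, kin, viewer gives the robot as it stands. Calls block until the motion is done:
- robot.movep(position, orientation): joint-space move of the TCP to a pose.
- robot.servo_line(position, feed=150, rotation=None): straight line of the TCP; rotation=None keeps the orientation; feed is the mean speed in mm/s.
- robot.goto_joints(angles): joint-space move.
- grip(opening, newtons=None): opening from 0.0 (shut) to 1.0 (fully open); newtons is the grip in N (None keeps the last); returns when the fingers have stopped.
- robot.hold(seconds).
- kin.ik(position, orientation): joint angles nearest the present ones, or None.
- robot.observe(): the state.
- viewer.read_camera(name): name is "scene" or "top"; returns the picture (400x640x3 uint8, red, green, blue); there is no depth.
- viewer.camera_info(name): a dict with "camera_matrix" (3x3 intrinsics, pixels), "R" (3x3) and "t" (3): a world point X has camera coordinates R X + t. Camera axes: x right, y down, z forward; pixel columns grow to the right and rows downward; lengths in mm; the calibration is good to about 2 mm. A picture is of the moment at which its call begins. camera_info takes no time and is no camera call.
A pose or a line that the arm cannot do raises robot.IKError and nothing moves.
- robot.job_done(): hands the job in, once; it reports no verdict.
Trained networks look in the newest picture that a camera, given by its name, has taken for a name from the list of things; names that differ only in an ending like _2 or _b are one class to them, and where a whole thing is asked for, a point or a joint stands for the part that bears it (a point fixed in the world has none). Each returns a list of dicts, best first, with "confidence" (0 to 1); they miss things now and then, are a little off and sometimes report something else, mostly with a low value. They report only what shows in the picture. A call takes as long as a camera call. They do not tell look-alikes from the thing itself.
- viewer.silhouettes(name, camera): "mask" (400x640 bool, what is visible of it).
- viewer.pinpoint(name, camera): "at" ([x, y, z] in mm, in the coordinates of the camera as it stood for that picture, good to about 4 mm: a listed point, or the origin of a listed thing).
The state is a dict: "t": time; "joints": joint angles; "joint_velocities": joint speeds; "joint_torque": joint torques, N m; "tcp_pos": TCP position; "tcp_rot": TCP orientation; "contact_force": force on the tool from outside, world axes, zero at the start; "wrist_torque": the same for the moment, N m; "grip_width": opening from 0.0 (shut) to 1.0 (fully open).
Only numpy, scipy, OpenCV 4.12 (cv2) and the standard library are available. Lean on these libraries where they do the work, as an engineer would, in place of code of your own. Each camera call takes 0.05 s, during which the arm holds its last target. There are 200 camera calls.

## Working session

There is one attempt and no reset: what is moved stays moved. The work goes in short steps, each a Python script; the robot and the scene stay as the last script left them, time stands still between calls to the robot, and variables do not carry over. Pictures are saved under pics/ and viewed, on a budget of 10 in all, crops included, one or two more only if the job needs it, and the job is handed in when it is done.

```bash
ls; mkdir -p pics; cat > h.py <<'E'
import numpy as np, cv2
from cell import robot, grip, kin, viewer
def pin(name,cam):
    i=viewer.camera_info(cam);R=np.array(i["R"]);t=np.array(i["t"])
    return [(round(d["confidence"],2),np.round(R.T@(np.array(d["at"])-t),1)) for d in viewer.pinpoint(name,cam)]
def proj(P,cam):
    i=viewer.camera_info(cam);c=np.array(i["camera_matrix"])@(np.array(i["R"])@np.array(P,float)+np.array(i["t"]));return c[:2]/c[2]
def snap(cam,f):
    im=viewer.read_camera(cam);cv2.imwrite("pics/"+f,im[:,:,::-1].copy());return im
E
python3 - <<'E'
from h import *
for c in("scene","top"):
    snap(c,c+"0.png")
    i=viewer.camera_info(c); print(c,"cam pos",-np.array(i["R"]).T@np.array(i["t"]))
    for n in("stage","frame","frame_lead","finger_hinge","finger_bend","stop_face","spare_frame","slide_box","tip_box","oil_bottle","dish","objective"):
        print(n,[(a,b.tolist()) for a,b in pin(n,c)])
print(robot.observe())
E
```

```text
pics
scene cam pos [ 903.44248508 -606.23917036  831.87162009]
stage [(0.61, [482.9, -7.1, -3.6])]
frame [(0.96, [309.0, -212.4, -0.7]), (0.89, [664.0, -317.7, -1.1]), (0.58, [495.8, -97.4, 36.7])]
frame_lead [(0.96, [485.6, -39.4, 42.9]), (0.72, [256.1, -220.5, 1.7]), (0.57, [716.2, -293.0, 2.9])]
finger_hinge [(0.71, [474.3, 106.9, 42.9]), (0.6, [570.4, -168.3, 86.1])]
finger_bend [(0.67, [560.5, -46.3, 80.3])]
stop_face [(0.64, [474.3, 107.1, 44.5]), (0.42, [388.1, 126.2, -2.7]), (0.28, [568.7, -168.5, 85.1])]
spare_frame [(0.6, [634.2, 43.4, -2.2])]
slide_box [(0.89, [628.5, 179.3, 2.4])]
tip_box [(0.81, [673.8, -121.0, -4.6]), (0.64, [486.6, -38.6, 42.2])]
oil_bottle [(0.74, [385.5, 125.0, -0.3])]
dish [(0.67, [353.0, 53.9, -0.8])]
objective [(0.47, [464.0, 237.1, -5.6])]
top cam pos [475.49840559   5.77850962 977.34319736]
stage [(0.95, [484.7, -2.9, 1.9])]
frame [(0.94, [310.0, -209.6, -1.9]), (0.78, [497.6, -95.8, 42.7]), (0.78, [661.5, -318.6, -0.1])]
frame_lead [(0.98, [260.7, -220.3, 7.4]), (0.95, [711.5, -290.0, 8.5]), (0.93, [484.0, -40.0, 45.3])]
finger_hinge [(0.9, [57
[... 329 characters left out ...]
234.5, 4.4])]
{'t': 1.3, 'joints': array([-1.16000672,  0.46751924, -0.01160201,  1.60268516,  0.00599964,
        1.07140303, -0.05628056]), 'joint_velocities': array([ 0.0002547 , -0.00073161, -0.0010142 , -0.00104513, -0.00239083,
       -0.00041007, -0.00081452]), 'joint_torque': array([ 3.35236223e-05, -5.20420468e+01, -1.24094530e-02, -2.44052947e+01,
       -5.66744513e-02,  1.13846650e-02,  2.20993536e-05]), 'tcp_pos': array([284.98664782, 584.20772219, 214.58602362]), 'tcp_rot': array([ 0.3558987 ,  1.54129853, -0.3558782 ]), 'contact_force': array([0.02955748, 0.02800542, 0.03703646]), 'wrist_torque': array([-0.0550849 , -0.0084846 , -0.03942882]), 'grip_width': 1.0006479971828848}
```

View pics/scene0.png

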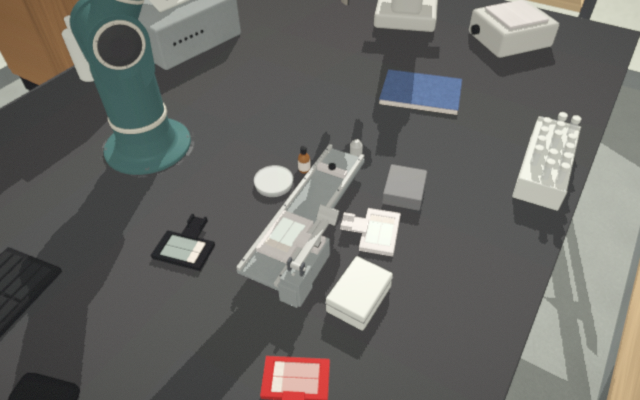

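View pics/top0.png

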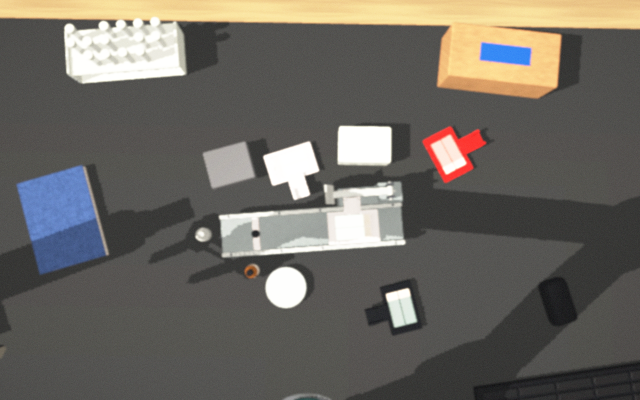

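The scene shows the stage running from lower-left (245,270) to upper-right (360,150), with the finger over the ear near (325,215). In the top view the stage spans columns 220–405 (left is +y), the stop knob is at (256,233) and the tab at (329,193). The look-alikes are red at (447,153) and black at (400,306). Next I'll fit the stage pose and check it with an overlay.

```bash
cat > fit.py <<'E'
from h import *
from scipy.optimize import least_squares
S=[([0,0],[484.7,-2.9]),([0,0],[482.9,-7.1]),([70,-170],[572.2,-167.3]),([70,-170],[570.4,-168.3]),([70,-49],[561,-44.2]),([70,-49],[560.5,-46.3]),
([0,-35],[484,-40]),([0,-35],[485.6,-39.4]),([0,-90],[497.6,-95.8]),([0,-90],[495.8,-97.4])]
# stop bar: only its x in the stage frame is known
def rot(a): return np.array([[np.cos(a),-np.sin(a)],[np.sin(a),np.cos(a)]])
def res(p):
    R=rot(p[2]); r=[]
    for a,b in S: r+=list(R@np.array(a)+p[:2]-b)
    for b in([477,111.1],[474.3,107.1]): r.append((R.T@(np.array(b)-p[:2]))[0])
    return np.array(r)
s=least_squares(res,[484,-4,.09],loss="soft_l1",f_scale=3); p=s.x
print(p,np.round(res(p),1)); np.save("stage.npy",p)
print("stop y",[(rot(p[2]).T@(np.array(b)-p[:2])).round(1) for b in([477,111.1],[474.3,107.1])])
W=lambda q:list(rot(p[2])@np.array(q[:2])+p[:2])+[q[2]]
im=cv2.imread("pics/top0.png"); k=4; x0,y0=200,130
im=cv2.resize(im[y0:y0+140,x0:x0+200+20],None,fx=3.6,fy=3.6,interpolation=cv2.INTER_CUBIC)
def L(a,b,c):
    q=[tuple(int(v) for v in ((proj(W(z),"top")-[x0,y0]+.5)*3.6)) for z in(a,b)]; cv2.line(im,*q,c,1)
c=[(-47,-200,40),(47,-200,40),(47,200,40),(-47,200,40)]
for i in range(4): L(c[i],c[(i+1)%4],(0,0,255))
for x in(-37,37): L((x,-200,50),(x,200,50),(0,255,0))
L((70,-170,89),(70,-49,89),(255,0,0)); L((50,-49,85),(90,-49,85),(255,0,0))
L((-35,-35,52),(35,-35,52),(255,0,255));L((-35,-145,52),(35,-145,52),(255,0,255))
L((-35,115,54),(35,115,54),(255,0,255))
cv2.imwrite("pics/ov.png",im)
E
python3 fit.py
python3 - <<'E'
from h import *
from scipy.spatial.transform import Rotation as Ro
p=np.load("stage.npy"); a=p[2]; Rz=Ro.from_euler("z",a)
print(Ro.from_rotvec(robot.observe()["tcp_rot"]).as_matrix().round(2))
def ori(el,side,jx):  # approach dir from +y (side=1), elevation el
    ap=np.array([0,-side*np.cos(el),-np.sin(el)]); j=np.array([jx,0,0.]) 
    return (Rz*Ro.from_matrix(np.c_[ap,j,np.cross(ap,j)]))
for el in(20,30,35,40,45,50,60):
  for jx in(1,-1):
    o=ori(np.radians(el),1,jx); out=[]
    for th in(-.2,0,.5,1.,1.2):
        q=Rz.apply([70,-170+108*np.cos(th)+8*np.sin(th),85+108*np.sin(th)-8*np.cos(th)])+[p[0],p[1],0]
        s=kin.ik(q,o.as_rotvec()); out.append(None if s is None else np.round(s,2).tolist())
    print(el,jx,[x is not None for x in out], out[1])
E
```

```text
[ 4.85298036e+02 -5.14844093e+00  9.84532129e-02] [ 0.6 -2.2  2.4  2.  -0.5 -0.1  1.3  0.9 -1.2 -2.8 -0.7 -0.7  4.7  0.
  3.1 -0.6 -3.5  1.1 -1.7  2.7  3.2  0.1]
stop y [array([  3.2, 116.5]), array([1.000e-01, 1.128e+02])]
[[ 0.    0.44  0.9 ]
 [ 0.    0.9  -0.44]
 [-1.    0.    0.  ]]
20 1 [True, True, True, True, True] [-0.99, 1.04, 0.66, 1.89, 0.65, 1.0, -0.9]
20 -1 [True, True, True, True, True] [-0.42, 0.91, -0.1, 1.85, 1.13, 1.45, 1.9]
30 1 [True, True, True, True, True] [-0.95, 0.93, 0.66, 1.93, 0.61, 0.9, -0.81]
30 -1 [True, True, True, True, True] [-0.38, 0.8, -0.09, 1.89, 1.07, 1.3, 1.98]
35 1 [True, True, True, True, True] [-0.92, 0.87, 0.64, 1.95, 0.58, 0.86, -0.76]
35 -1 [True, True, True, True, True] [-0.36, 0.76, -0.09, 1.91, 1.04, 1.22, 2.03]
40 1 [True, True, True, True, True] [-0.87, 0.81, 0.62, 1.96, 0.56, 0.82, -0.71]
40 -1 [True, True, True, True, True] [-0.34, 0.71, -0.08, 1.92, 1.0, 1.14, 2.09]
45 1 [True, True, True, True, True] [-0.83, 0.75, 0.6, 1.97, 0.53, 0.79, -0.65]
45 -1 [True, True, True, True, True] [-0.31, 0.67, -0.07, 1.93, 0.95, 1.07, 2.16]
50 1 [True, True, True, True, True] [-0.78, 0.7, 0.58, 1.98, 0.48, 0.76, -0.57]
50 -1 [True, True, True, True, True] [-0.29, 0.63, -0.06, 1.94, 0.89, 0.99, 2.24]
60 1 [True, True, True, True, True] [-0.67, 0.62, 0.54, 1.98, 0.34, 0.7, -0.38]
60 -1 [True, True, True, True, True] [-0.21, 0.56, -0.05, 1.95, 0.74, 0.87, 2.42]
```

View pics/ov.png

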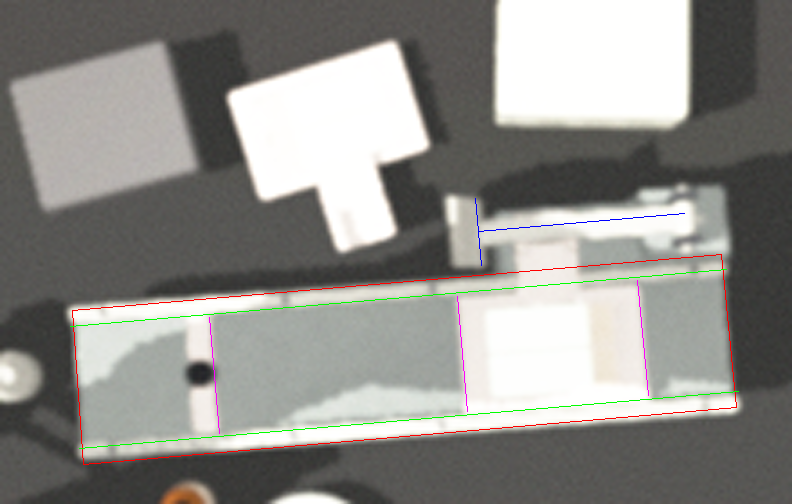

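The overlay fits to a few mm, and the yaw looks slightly smaller, about 0.09. I'll go under the bend with shut fingers from the +y side at 35° and lift along an arc.

```bash
cat >> h.py <<'E'
from scipy.spatial.transform import Rotation as Ro
P0=np.array([486.,-5.,0.]); RZ=Ro.from_euler("z",.09)
W=lambda q:RZ.apply(np.array(q,float))+P0
def ori(ap,j): ap=np.array(ap,float);j=np.array(j,float);return (RZ*Ro.from_matrix(np.c_[ap,j,np.cross(ap,j)])).as_rotvec()
def st(m=""):
    o=robot.observe();print(m,"t",round(o["t"],2),"stage tcp",RZ.inv().apply(o["tcp_pos"]-P0).round(1),"F",RZ.inv().apply(o["contact_force"]).round(2));return o
E
cat > a.py <<'E'
from h import *
e=np.radians(35);ap=np.array([0,-np.cos(e),-np.sin(e)]);o=ori(ap,[1,0,0])
corner=np.array([0,-np.sin(e),np.cos(e)])*10
def T(th,h,r=112): return np.array([70,-170+r*np.cos(th)-h*np.sin(th),85+r*np.sin(th)+h*np.cos(th)])-corner
ent=T(0,-20)
grip(0.0)
robot.movep(W(ent-ap*130+[0,0,40]),o); st("via")
robot.servo_line(W(ent-ap*75),250,o); 
robot.servo_line(W(ent),120); st("in")
for th in np.arange(.1,1.36,.125):
    robot.servo_line(W(T(th,-20+10*min(th,1))),90); st(f"{th:.2f}")
snap("scene","s1.png"); print(pin("finger_bend","scene"),pin("finger_bend","top") if False else "")
E
python3 a.py
```

```text
via t 4.73 stage tcp [ 70.2  55.3 171.3] F [ 0.66 -0.89  0.78]
in t 6.0 stage tcp [ 70.7 -51.3  57. ] F [-0.37  0.51  0.92]
0.10 t 6.28 stage tcp [ 70.4 -49.7  69.1] F [-0.32  0.84 -2.89]
0.23 t 6.61 stage tcp [ 70.3 -50.4  84.6] F [-0.41  2.8  -2.48]
0.35 t 6.93 stage tcp [ 70.4 -53.3 100.2] F [ 0.54  2.06 -1.66]
0.47 t 7.25 stage tcp [ 70.2 -58.1 115.1] F [ 0.8   1.66 -2.56]
0.60 t 7.57 stage tcp [ 69.8 -64.8 129.2] F [ 1.46  0.55 -1.61]
0.72 t 7.88 stage tcp [ 69.7 -72.8 142.2] F [-0.22 -0.2  -1.14]
0.85 t 8.2 stage tcp [ 69.9 -82.5 154.1] F [-0.28 -0.32 -0.31]
0.97 t 8.52 stage tcp [ 69.9 -93.6 164.3] F [-0.87  0.2  -1.03]
1.10 t 8.82 stage tcp [  69.8 -105.3  172.5] F [ 0.82 -0.22  0.19]
1.23 t 9.13 stage tcp [  69.8 -117.7  179.1] F [-0.16 -0.01 -0.1 ]
1.35 t 9.44 stage tcp [  69.7 -130.8  184.2] F [ 0.75  1.29 -0.42]
[(0.85, array([ 568.6, -153.1,  205.4]))]
```

The finger stands open, with the bend at z≈205. Next I'll back off and set up behind the frame.

```bash
cat > b.py <<'E'
from h import *
e=np.radians(35);ap=np.array([0,-np.cos(e),-np.sin(e)])
robot.servo_line(W(np.array([70,-131,184])-ap*90),250)
X=-6
best=None
for s in(1,-1):
    o=ori([0,0,-1],[0,s,0]); q=kin.ik(W([X,-182,250]),o)
    q2=kin.ik(W([X,90,45]),o)
    print(s,None if q is None else q.round(2),q2 is not None)
    if q is not None and q2 is not None:
        d=abs(q-robot.observe()["joints"]).max()
        if best is None or d<best[0]: best=(d,o)
o=best[1]; np.save("o.npy",o)
robot.movep(W([-40,-60,300]),o); 
robot.servo_line(W([X,-184,200]),250); st("above")
robot.servo_line(W([X,-184,45]),150); robot.hold(.2); st("down")
snap("scene","s2.png")
print("lead",pin("frame_lead","scene"),"stop",pin("stop_face","scene"))
im=cv2.imread("pics/s2.png")[120:320,200:440];cv2.imwrite("pics/s2c.png",cv2.resize(im,None,fx=3,fy=3))
E
python3 b.py
```

```text
1 [ 1.15  0.46 -1.1   1.81  0.44  1.15  1.57] True
-1 [-0.47  0.3   0.93  1.9  -0.27  1.07 -0.91] True
above t 11.62 stage tcp [  -6.  -182.7  198.9] F [-0.82  0.3   0.43]
down t 13.0 stage tcp [  -5.5 -184.1   45.7] F [-0.25 -0.12 -0.37]
lead [(0.8, array([485.7, -39.9,  43.9])), (0.78, array([ 713.4, -292.3,    4.7])), (0.66, array([ 260.5, -223.8,   -2.1])), (0.54, array([353. ,  54.3,   1.2]))] stop [(0.73, array([474.3, 107.8,  44.1]))]
```

View pics/s2c.png

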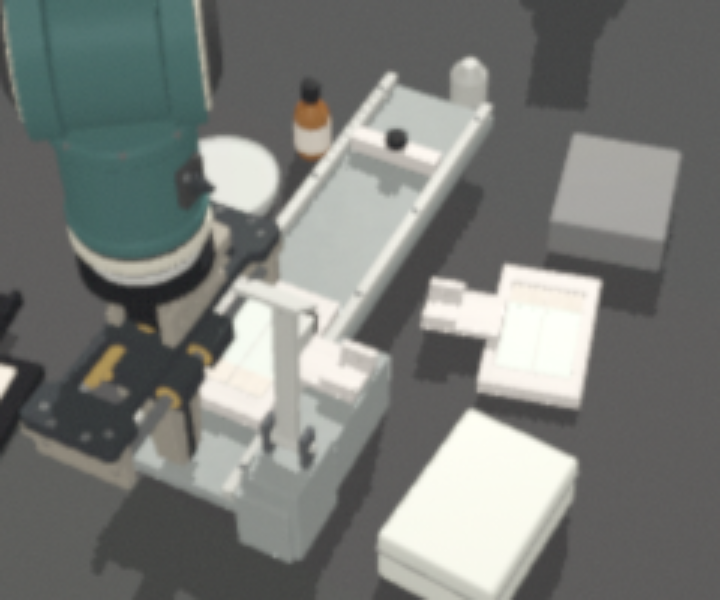

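The finger is upright at crop (290,360), and the gripper tips stand on the free deck behind the frame at (175,440). Now I'll push with force monitoring.

```bash
cat > c.py <<'E'
from h import *
X=-6
def F(n=4):
    v=[]
    for _ in range(n): v.append(RZ.inv().apply(robot.observe()["contact_force"])[1]); robot.hold(.02)
    return np.mean(v)
b=F(8); print("bias",b)
y=-184.; 
for y in list(np.arange(-174,-26,12)):
    robot.servo_line(W([X,y,45]),60); f=F(2)-b; print(round(y),round(f,2),end="; ")
    if f<-6: print("too hard");break
st("\ncoarse"); snap("scene","s3.png")
i=viewer.camera_info("scene")
print("lead",pin("frame_lead","scene"),"stop",pin("stop_face","scene"))
E
python3 c.py
```

```text
bias -0.14078953136751698
-174 0.58; -162 -0.19; -150 -0.53; -138 0.2; -126 -0.08; -114 0.13; -102 0.37; -90 0.33; -78 0.13; -66 -0.1; -54 0.09; -42 0.8; -30 0.34; 
coarse t 18.23 stage tcp [ -6.  -29.3  45. ] F [ 0.05  0.3  -0.3 ]
lead [(0.95, array([ 712.7, -291.8,    2. ])), (0.7, array([477.6,  89.8,  41.5])), (0.6, array([ 259.1, -220.6,   -0.8]))] stop [(0.66, array([475.7, 108.2,  49. ])), (0.27, array([355.2,  52.7,  -2.2]))]
```

```bash
cat > d.py <<'E'
from h import *
X=-6
def f1(): return RZ.inv().apply(robot.observe()["contact_force"])[1]
def F(n=3):
    v=[]
    for _ in range(n): v.append(f1()); robot.hold(.02)
    return np.mean(v)
b=0.
robot.servo_line(W([X,-20,45]),40)
y=-20;L=[]
while y<2:
    y+=.5; robot.servo_line(W([X,y,45]),12); f=F()-b; L.append((y,round(f,1)))
    if f<-4: break
print(L); st("end"); snap("scene","s4.png")
print("lead",pin("frame_lead","scene"),"stop",pin("stop_face","scene"))
im=cv2.imread("pics/s4.png")[120:320,200:440];cv2.imwrite("pics/s4c.png",cv2.resize(im,None,fx=3,fy=3,interpolation=cv2.INTER_CUBIC))
E
python3 d.py
```

```text
[(-19.5, np.float64(-0.9)), (-19.0, np.float64(-1.0)), (-18.5, np.float64(-2.0)), (-18.0, np.float64(-2.1)), (-17.5, np.float64(-1.6)), (-17.0, np.float64(-1.9)), (-16.5, np.float64(-1.7)), (-16.0, np.float64(-1.3)), (-15.5, np.float64(-2.0)), (-15.0, np.float64(-2.2)), (-14.5, np.float64(-2.3)), (-14.0, np.float64(-2.0)), (-13.5, np.float64(-1.7)), (-13.0, np.float64(-2.0)), (-12.5, np.float64(-2.1)), (-12.0, np.float64(-1.9)), (-11.5, np.float64(-1.7)), (-11.0, np.float64(-1.8)), (-10.5, np.float64(-1.8)), (-10.0, np.float64(-2.3)), (-9.5, np.float64(-1.5)), (-9.0, np.float64(-2.1)), (-8.5, np.float64(-3.1)), (-8.0, np.float64(-4.2))]
end t 25.98 stage tcp [-5.7 -8.5 45.1] F [ 1.76 -5.35 -1.6 ]
lead [(0.96, array([473.5, 109.7,  43.2])), (0.8, array([ 712.2, -291.7,    5.2])), (0.68, array([ 259.9, -225.6,    0.8])), (0.6, array([638.1,  41.5,  -4.8]))] stop [(0.63, array([470.3, 107.4,  41.9])), (0.55, array([482.9,  -5.7,  -2.1]))]
```

View pics/s4c.png

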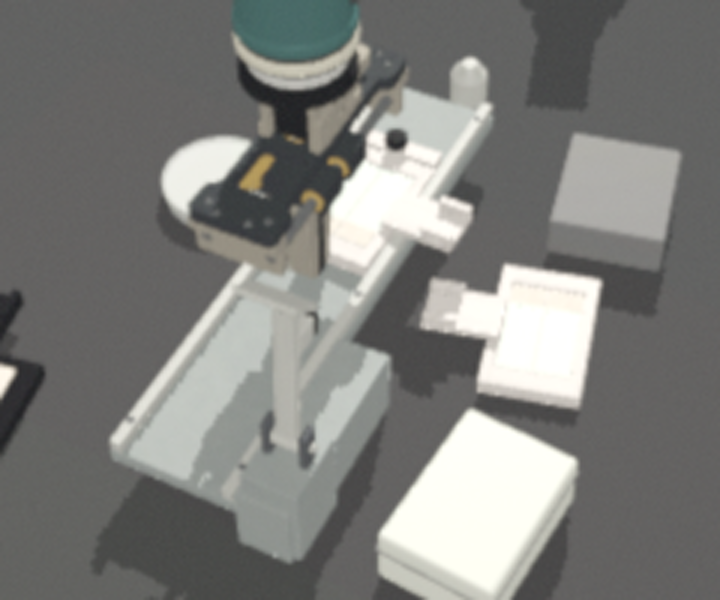

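Force rose steadily from 2 to 5 N over the last mm, and the lead and stop points agree: the frame has met the bar (crop (390,160)). I'll seat it slightly more, retreat, then fold the finger.

```bash
cat > e.py <<'E'
from h import *
X=-6
def F(n=3):
    v=[]
    for _ in range(n): v.append(RZ.inv().apply(robot.observe()["contact_force"])[1]); robot.hold(.02)
    return np.mean(v)
y=-8.
while y<-6.4 and F()>-6.5: y+=.4; robot.servo_line(W([X,y,45]),10)
print("y",y,"F",F(6)); robot.hold(.3); st("seated")
robot.servo_line(W([X,-35,45]),60); robot.hold(.1); st("off")
snap("top","t5.png"); print("lead",pin("frame_lead","top"),"stop",pin("stop_face","top"))
robot.servo_line(W([X,-35,290]),250)
robot.servo_line(W([70,-228,290]),250)
robot.servo_line(W([70,-228,178]),150); robot.hold(.1); st("behind")
for y in range(-213,-70,15):
    robot.servo_line(W([70,y,178]),120); st(str(y))
robot.hold(.3); robot.servo_line(W([70,-75,290]),200); robot.hold(.2)
snap("scene","s5.png"); print("bend",pin("finger_bend","scene"),"lead",pin("frame_lead","scene"),"stop",pin("stop_face","scene"))
im=cv2.imread("pics/s5.png")[120:320,200:440];cv2.imwrite("pics/s5c.png",cv2.resize(im,None,fx=3,fy=3,interpolation=cv2.INTER_CUBIC))
E
python3 e.py
```

```text
y -7.199999999999999 F -6.128480314763514
seated t 27.18 stage tcp [-5.4 -8.3 45.2] F [ 1.86 -6.05 -1.98]
off t 27.9 stage tcp [ -6.1 -34.6  44.9] F [-0.43  0.07 -0.94]
lead [(0.94, array([479.1, 108.7,  44.6])), (0.64, array([ 258.3, -221.6,   10.6])), (0.63, array([ 712.2, -291.1,    5.3]))] stop [(0.77, array([474.2, 110. ,  46.1]))]
behind t 31.17 stage tcp [  70.6 -228.4  179.2] F [-0.07 -0.12  0.11]
-213 t 31.44 stage tcp [  70.6 -212.3  178.4] F [-0.24 -0.14 -0.43]
-198 t 31.72 stage tcp [  70.1 -198.6  178.3] F [-0.03 -1.86 -0.07]
-183 t 31.99 stage tcp [  70.2 -183.3  178.2] F [-0.37 -2.48  0.65]
-168 t 32.27 stage tcp [  69.9 -167.9  177.9] F [-1.27 -1.26  1.15]
-153 t 32.54 stage tcp [  70.  -152.8  177.9] F [ 0.05 -0.38  0.19]
-138 t 32.82 stage tcp [  70.2 -137.7  178. ] F [-0.55 -0.72  0.68]
-123 t 33.09 stage tcp [  70.3 -122.6  178. ] F [-0.04 -1.08 -0.52]
-108 t 33.37 stage tcp [  70.2 -107.6  178. ] F [-0.81 -0.56 -0.31]
-93 t 33.64 stage tcp [ 70.2 -92.8 178. ] F [ 0.76 -0.89 -0.32]
-78 t 33.92 stage tcp [ 70.1 -78.  178. ] F [ 0.28  0.44 -1.12]
bend [(0.67, array([558.9, -45.9,  74. ]))] lead [(0.72, array([475.1, 110.8,  42.8])), (0.57, array([ 258.8, -222.2,   -1.8]))] stop [(0.45, array([473.2, 108.8,  44.7])), (0.24, array([477.3, 113. ,  45.1]))]
```

View pics/s5c.png

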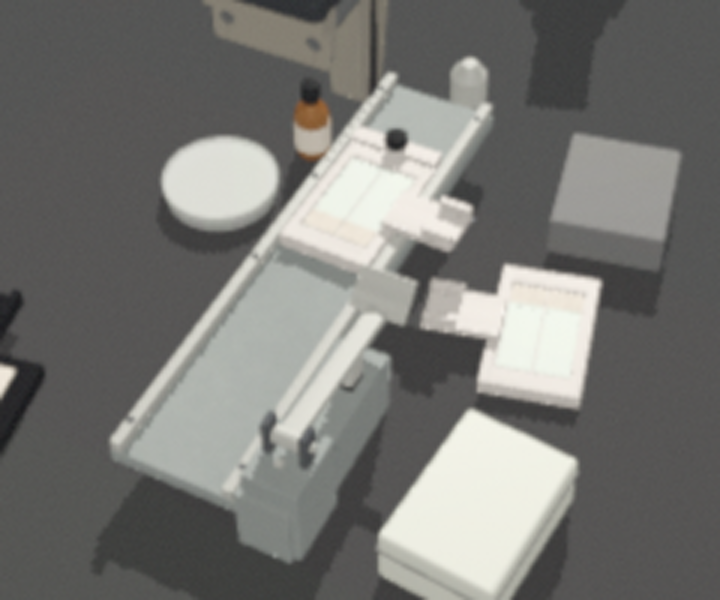

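The finger is down (tab at crop (385,290), bend z 74 against 80 before), and the knob is still at (397,139). I'll zoom on the frame/bar gap, with the start picture beside it.

```bash
python3 - <<'E'
import cv2,numpy as np
a=[cv2.resize(cv2.imread("pics/"+f)[y:y+45,x:x+50],None,fx=7,fy=7,interpolation=cv2.INTER_CUBIC) for f,y,x in(("scene0.png",145,305),("s5.png",145,305))]
b=[cv2.resize(cv2.imread("pics/"+f)[y:y+30,x:x+50],None,fx=7,fy=7,interpolation=cv2.INTER_CUBIC) for f,y,x in(("top0.png",215,240),("t5.png",215,240))]
cv2.imwrite("pics/z.png",np.vstack([np.hstack(a),np.hstack(b)]))
E
```

```text
(no output)
```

View pics/z.png

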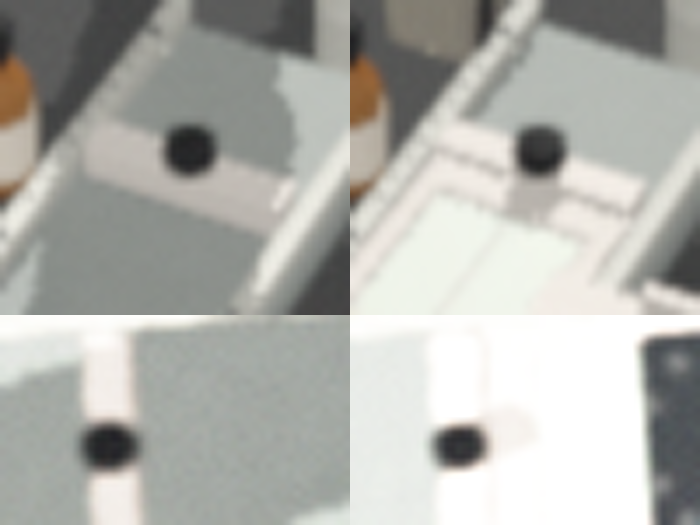

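The frame's end meets the bar with only a hairline edge showing, and the knob is at the same pixels before and after. Handing in.

```bash
python3 - <<'E'
from h import *
st(); robot.job_done()
E
```

```text
t 35.33 stage tcp [ 69.8 -75.1 289.5] F [ 0.19  0.78 -0.09]
the job is handed in; nothing more can be done
```

I carried out the whole job and handed it in at 35.3 s of the 64 s allowed; no verdict is reported.

**What I did**
- **Finger up:** I lifted the finger under its bend with shut fingertips until the spring threw it open. The camera then put the bend at z ≈ 205 mm, where it should be when upright.
- **Frame:** I slid it flat along the guide at about 2 N until it met the stop bar. I seated it at about 6 N, well under the 12 N at which the bar slips.
- **Finger down:** I retreated and folded it back from behind; it closed onto the empty place.

**Last checks**
- **Frame against the bar:** close-ups show only a hairline edge between them. The network's frame-end and stop-face points agree to about 2 mm along the guide, which is within its own error.
- **Stop bar:** its knob is at the same pixels before and after.
- **Finger angle:** I only inferred this from the camera. The bend is at z ≈ 74 mm, which suggests about -0.06 rad; the limit is -0.04, and the reading is good to about 4 mm.
- **Bystanders:** those in the last close-up look unmoved. I did not measure them again.
- **Robot:** it is clear of everything, with a contact force under 1 N.

No check failed.

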